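# Tighten the wing nut on the damper clamp

## Robot

A 6-joint arm with a two-finger parallel gripper is mounted at the origin on the work surface. World frame = base frame: x ahead of the robot, y to its left, z up, the work surface at z = 0. Lengths are in mm, angles in rad, forces in N, time in s.
With the tool pointing down it reaches from about 400 to 925 mm from the base axis. Payload 12.5 kg.
Tool frame: the origin (TCP) lies at the centre of the arm's flange, where the gripper is bolted on; the fingertips stand 190 mm ahead of it and the grasp point (between the pads) lies 171 mm ahead of it; z points along the fingers, y is the line along which they close (so a half turn about z gives the same grasp; the last joint's range is limited). The gripper opens to 95 mm and grips with 3 to 60 N. Pads are 20 mm wide; open, the fingers measure 119 mm over their backs; the gripper's body (75 mm by 180 mm) begins 59 mm behind the grasp point.
Start: joints at [-1.285, 0.491, 1.559, -0, 1.092, -0.106], TCP at [238.677, -577.632, 404.761] pointing down, gripper open.
Joint ranges: [-3.1, 3.1], [-0.84, 2.19], [0.05, 2.79], [-1.13, 4.28], [0.06, 2.93], [-2.69, 2.69]. Speed limits (rad/s): [2.22, 2.22, 2.79, 3.14, 3.14, 3.14].

## Interface

Orientations are given as [roll, pitch, yaw] about the fixed x, y, z axes, in that order (R = Rz(yaw) Ry(pitch) Rx(roll)).
In Python, from cell import env, read_camera, search_frame, cut_out gives the robot as it stands. The module is installed in compiled form; this text tells all that it offers.
- The arm moves only by the tool move_arm, never from a script. Its argument "commands" is a list of rows, each a list of 3 entries, a list of its own where there are three numbers: the shift along the world's x, y, z normalised to -1 to 1, where 1 is 0.03 m, then the turn about the world's z normalised to -1 to 1, where 1 is 0.08 rad, then the opening, from -1 (shut) to 1 (fully open), so that 0 is half open. A call has 1 to 20 rows; each row shifts and turns the commanded pose from where the row before left it; what a row does not reach is not made up. A row lasts 1/12 s, in which the tool goes at most 41.7 mm and 7.16 degrees, less where a joint would pass 70% of its speed; a pose out of reach is approached as far as the arm can. A call with a number of a shift or a turn outside -1 to 1 is refused whole. A call with a gripper value outside its range is refused whole. The fingers move at their own pace and stop on an object; the grip force is fixed at half the most. Time passes only in rows, so rows that do not move let the fingers close. It gives the time, the measured TCP pose, the force, the opening and the grip force at its end, in the units of the state.
- env.state(): the state, without advancing time (a new reading comes with each control period).
- read_camera(name): name is "scene" or "side" or "wrist"; returns a dict with "image" (400x640x3 uint8, red, green, blue), "fx", "fy", "cx", "cy" (pixels), "rvec" (rotation vector, rad) and "tvec" (3), from world to camera coordinates, as OpenCV has them. Camera axes: x right, y down, z forward; pixel columns grow to the right and rows downward; lengths in mm; the calibration is good to about 2 mm. A picture is of the moment at which its call begins. There is no depth.
- env.job_done(): hands the job in; it is judged then, once.
Trained networks look in a picture, given as the dict that the camera call returned (one of the last four; its "shot" number tells which), for a name from the list of things; names that differ only in an ending like _2 or _b are one class to them, and where a whole thing is asked for, a point or a joint stands for the part that bears it (a point fixed in the world has none). Each returns a list of dicts, best first, with "confidence" (0 to 1); they miss things now and then, are a little off and sometimes report something else, mostly with a low value. They report only what shows in the picture. A call takes as long as a camera call.
- search_frame(thing, picture): "at" ([column, row] in pixels, amid what is visible of it).
- cut_out(thing, picture): "region" (400x640 bool, what is visible of it) and "at" ([column, row] in pixels, amid what is visible of it).
The state is a dict: "t": time; "joints": joint angles; "qvel": joint speeds; "tau": joint torques, N m; "eef_pos": TCP position; "tcp_rot": TCP orientation; "ft_force": force on the tool from outside, world axes, zero at the start; "moment": the same for the moment, N m; "opening": opening from 0.0 (shut) to 1.0 (fully open); "grip_force": force on a finger pad.
Only numpy, scipy, OpenCV 4.12 (cv2) and the standard library are available. Lean on these libraries where they do the work, as an engineer would, in place of code of your own. Each camera call takes 0.05 s, during which the arm holds its last target. There are 200 camera calls.

## Task

The spring damper lies in one of the two bench clamps, but the wing nut of that clamp is still loose. Turn that wing nut clockwise (seen from above) until it stops tight, then let go of it. Leave the wing nut of the empty clamp as it is.

Things in the scene. Friction and masses are not known exactly. Their poses are not given: they have to be found in the camera images.
- nut_grip (a point): The loose steel wing nut, on the stud of the clamp holding the damper. Wing 62 mm long, 11 mm thick with flat upright sides, two round ears; round hub of 27 mm below. Point: on the stud's axis in the wing, 94 mm above the table when tight, up to 2.5 mm higher when loose; ear tops 17 mm above it, hub top 26 mm and foot 36 mm below. x along the wing, y across its thickness, z up; turns with the nut.
- nut (a joint): Turn of that wing nut: grows clockwise seen from above, from 0 (loose) to 1.3 rad, where it meets a hard stop: tight. Starts between 0 and 0.35. The thread resists with about 0.12 N m and stays where left; the nut sinks 1.9 mm per rad. At the stop the wing stands 0.6 rad clockwise, seen from above, of the damper's length.
- clamp: The clamp holding the spring damper, fixed to the bench. Origin on the table under the damper's centre line, x along the damper towards its black spring (68 mm thick, 60 to 185 mm from the origin, top 76 mm above the table), y towards the stud, which stands at y = 85 mm. A hinged steel strap 30 mm wide runs along y over the damper (top 71 mm) and under the nut.
- spare_nut_tip (a point): One wing end of the identical wing nut on the empty clamp (same clamp, no damper in it), to be left as it is: 30 mm from that stud's axis along the wing, 94 to 97 mm above the table.

How it is judged (in metres and radians):
At the end, for the whole second after the job is handed in: The wing nut on the clamp that holds the damper is turned clockwise to its stop (joint above 1.1 of 1.3 rad, so within 11 degrees of the stop) and is at rest (value of joint nut above 1.1 rad and velocity of joint nut between -0.05 and 0.05 rad/s); the robot touches nothing.
It fails at once if the wing nut of the empty clamp is turned away from where it was (its wing tip moves more than 12 mm) (distance of spare_nut_tip from where it was at the start of the episode above 0.012 m).
It also fails if it takes over 38 s, if anything falls off the work surface, if the arm or the gripper's body presses on something with over 40 N, if the wrist force passes 120 N, or if a joint passes its speed limit or range.

## Working session

There is one attempt and no reset: what is moved stays moved. The work goes in short steps, Python scripts to look and compute and a tool call to move; the robot and the scene stay as the last step left them, time stands still between calls to the robot, and variables do not carry over. Pictures are saved under pics/ and viewed, at most 10 in all, crops included, and the job is handed in when it is done.

Besides the shell and the picture viewer there is one more tool, called after "Emit:" by a JSON object that holds its "fn" and its "kwargs". move_arm: Moves the arm, as the interface text tells. Its arguments: {"type":"object","properties":{"commands":{"type":"array","items":{"type":"array"}}},"required":["commands"]}

```bash
mkdir -p pics
cat > h.py <<'E'
import numpy as np, cv2
from cell import env, read_camera, search_frame, cut_out
def look(n,save=None):
    p=read_camera(n)
    if save: cv2.imwrite(f'pics/{save}.png',p['image'][:,:,::-1])
    return p
def ray(p,uv):
    R=cv2.Rodrigues(np.array(p['rvec'],float))[0]; t=np.array(p['tvec'],float).ravel()
    d=R.T@np.array([(uv[0]-p['cx'])/p['fx'],(uv[1]-p['cy'])/p['fy'],1]); return -R.T@t,d
def atz(p,uv,z):
    c,d=ray(p,uv); return c+d*(z-c[2])/d[2]
def proj(p,X):
    K=np.array([[p['fx'],0,p['cx']],[0,p['fy'],p['cy']],[0,0,1.]])
    return cv2.projectPoints(np.array(X,float).reshape(-1,3),np.array(p['rvec'],float),np.array(p['tvec'],float),K,None)[0].reshape(-1,2)
E
python3 - <<'E'
from h import *
np.set_printoptions(precision=1,suppress=True)
ims=[]
for n in ['scene','side','wrist']:
    p=look(n,n+'0'); ims.append(p['image'])
    print(n,'cam',ray(p,(320,200))[0])
    for th,z in [('nut_grip',95),('spare_nut_tip',95),('clamp',40)]:
        for d in cut_out(th,p): print(' ',th,round(d['confidence'],2),d['at'],d['region'].sum(),atz(p,d['at'],z))
cv2.imwrite('pics/a.png',cv2.resize(np.vstack(ims[:2]),None,fx=.75,fy=.75)[:,:,::-1])
E
```

```text
scene cam [837.3 573.2 707.3]
  nut_grip 0.94 [259.5, 168.7] 464 [ 604.4 -103.3   95. ]
  spare_nut_tip 0.65 [380.1, 295.3] 754 [567.1 258.1  95. ]
  spare_nut_tip 0.41 [259.7, 166.6] 422 [ 601.4 -108.8   95. ]
  clamp 0.94 [255.2, 170.7] 5298 [ 594.  -162.8   40. ]
side cam [ 499.5 -711.8  678.2]
  nut_grip 0.78 [356.0, 257.8] 641 [ 604.2 -117.8   95. ]
  spare_nut_tip 0.62 [321.8, 153.4] 388 [562.4 230.5  95. ]
  clamp 0.85 [351.9, 319.5] 9427 [ 590.9 -208.1   40. ]
wrist cam [ 304.4 -550.1  384.9]
```

View pics/a.png

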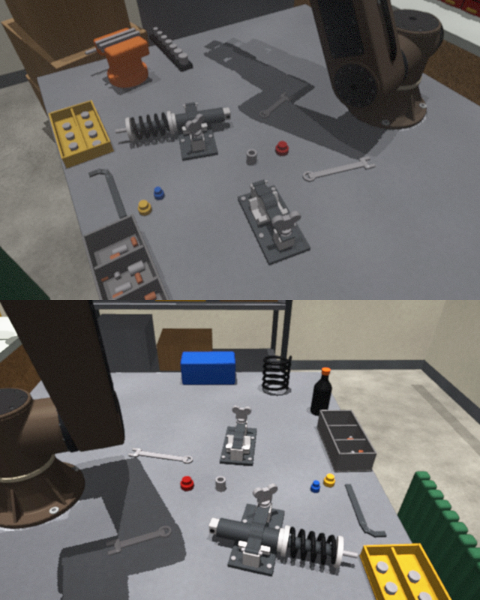

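Emit:
{"fn": "move_arm", "kwargs": {"commands": [[[0.5,0.78,0],0,1],[[0.5,0.78,0],0,1],[[0.5,0.78,0],0,1],[[0.5,0.78,0],0,1],[[0.5,0.78,0],0,0.5],[[0.5,0.78,0],0,0],[[0.5,0.78,0],0,0],[[0.5,0.78,0],0,0],[[0.5,0.78,0],0,0],[[0.5,0.78,0],0,0],[[0.5,0.78,0],0,0],[[0.5,0.78,0],0,0],[[0.5,0.78,0],0,0],[[0.5,0.78,0],0,0],[[0.5,0.78,0],0,0],[[0.5,0.78,0],0,0],[[0.5,0.78,0],0,0],[[0.5,0.78,0],0,0],[[0.5,0.78,0],0,0],[[0,0,0],0,0]]}}

```text
t: 2.27
eef_pos: [525.3, -130.0, 404.9]
tcp_rot: [3.142, -0.001, 0.395]
ft_force: [0.2, 0.6, 0.4]
opening: 0.496
grip_force: 0.0
```

Run:
```python
from h import *
np.set_printoptions(precision=3,suppress=True)
s=env.state(); print(s['t'],s['joints'],s['eef_pos'],s['tcp_rot'],s['opening'])
p=look('wrist','w1'); print(ray(p,(320,200)))
for th,z in [('nut_grip',97),('clamp',40)]:
    for d in cut_out(th,p):
        r=d['region']; v,u=np.nonzero(r)
        P=np.array([atz(p,(a,b),z+8*(z==97)) for a,b in zip(u[::3],v[::3])])[:,:2]
        m=P.mean(0); w,V=np.linalg.eigh(np.cov((P-m).T)); print(th,d['confidence'],d['at'],r.sum(),m,np.sqrt(w),np.arctan2(V[1,1],V[0,1]))
```

```text
2.2667 [-0.365  0.372  1.765  0.001  1.004  0.811] [ 525.28  -129.984  404.851] [ 3.142 -0.001  0.395] 0.49644614385999336
(array([ 590.957, -102.304,  385.176]), array([-0.24 , -0.121, -0.963]))
nut_grip 0.69 [333.2, 97.4] 1576 [ 600.288 -113.409] [ 4.807 15.815] -2.8049643142631875
clamp 0.7 [400.9, 109.9] 31018 [ 612.131 -189.227] [42.783 71.378] 2.615401411559014
```

View pics/w1.png

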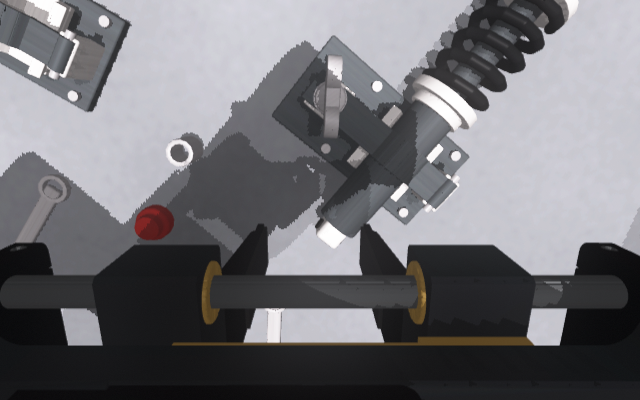

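Emit:
{"fn": "move_arm", "kwargs": {"commands": [[[0.627,0.14,-0.6],-0.18,0],[[0.627,0.14,-0.6],-0.18,0],[[0.627,0.14,-0.6],-0.18,0],[[0.627,0.14,-0.6],-0.18,0],[[0,0,0],0,0],[[0,0,0],0,0]]}}

```text
t: 2.92
eef_pos: [598.8, -117.1, 331.7]
tcp_rot: [-3.14, 0.002, 0.334]
ft_force: [-0.3, -0.8, 0.2]
opening: 0.501
grip_force: 0.0
```

Run:
```python
from h import *
np.set_printoptions(precision=3,suppress=True)
s=env.state(); print(s['t'],s['joints'],s['eef_pos'],s['tcp_rot'],s['opening'])
ims=[]
for n in ['wrist','side','scene']:
    p=look(n)
    im=p['image'].copy()
    R=cv2.Rodrigues(np.array(s['tcp_rot'],float)*0)[0]
    for X in [[600.5,-113.2,114],[600.5,-113.2,97]]:
        a=proj(p,X)[0]; print(n,a); cv2.circle(im,tuple(int(round(x)) for x in a),1,(255,0,0),-1)
    e=np.array(s['eef_pos'],float)-[0,0,171]; a=proj(p,e)[0]; print('grasp',a); cv2.circle(im,tuple(int(round(x)) for x in a),1,(0,255,0),-1)
    if n!='wrist': 
        u,v=proj(p,[600.5,-113.2,105])[0].astype(int); im=cv2.resize(im[v-60:v+40,u-65:u+65],(390,300))
    else: im=im[:300]
    ims.append(im)
cv2.imwrite('pics/b.png',np.vstack([cv2.resize(ims[0],(640,300)),cv2.resize(np.hstack(ims[1:]),(640,246))])[:,:,::-1])
```

```text
2.9167 [-0.301  0.549  1.674 -0.     0.921  0.936] [ 598.752 -117.126  331.719] [-3.14   0.002  0.334] 0.5011358737025831
wrist [308.815 220.596]
wrist [309.161 211.848]
grasp [314.296 259.535]
side [354.339 248.144]
side [353.722 255.207]
grasp [355.338 229.336]
scene [258.136 157.795]
scene [259.092 164.427]
grasp [255.375 137.256]
```

View pics/b.png

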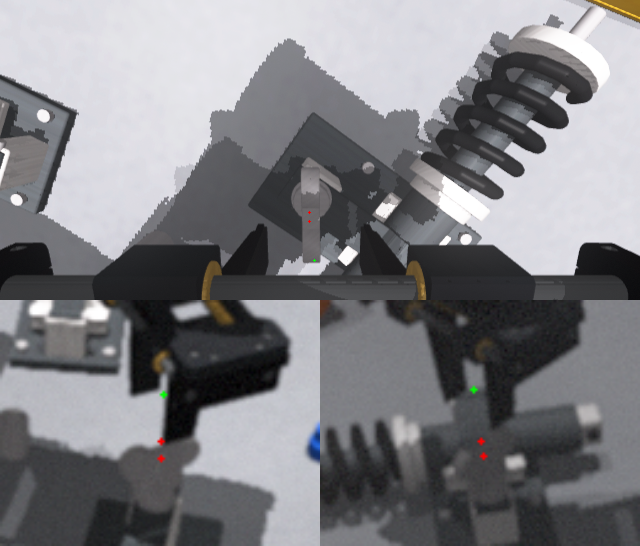

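Emit:
{"fn": "move_arm", "kwargs": {"commands": [[[0.07,0.12,0],0,0],[[0,0,-0.5],0,0],[[0,0,-0.5],0,0],[[0,0,-0.5],0,0],[[0,0,-0.5],0,0],[[0,0,0],0,0],[[0,0,0],0,0],[[0,0,0],0,0]]}}

```text
t: 3.73
eef_pos: [601.1, -112.7, 274.0]
tcp_rot: [3.141, -0.001, 0.334]
ft_force: [0.1, -0.1, 0.0]
opening: 0.5
grip_force: 0.0
```

Run:
```python
from h import *
s=env.state(); print(s['t'],s['qvel'],s['eef_pos'],s['tcp_rot'],s['ft_force'])
p=look('side'); q=look('wrist')
u,v=proj(p,[600.5,-113.2,105])[0].astype(int)
a=cv2.resize(p['image'][v-60:v+40,u-65:u+65],(390,300)); b=q['image'][100:300,160:480]
cv2.imwrite('pics/c.png',np.hstack([a,cv2.resize(b,(400,300))])[:,:,::-1])
```

```text
3.7333 [-8.85612232e-04 -6.16281664e-03 -4.16723701e-03  7.11587046e-05
 -2.03444093e-03  1.48568308e-03] [ 601.12980207 -112.71707805  273.98862826] [ 3.14065842e+00 -1.16950427e-03  3.34116871e-01] [ 0.09516388 -0.09350121  0.03433774]
```

View pics/c.png

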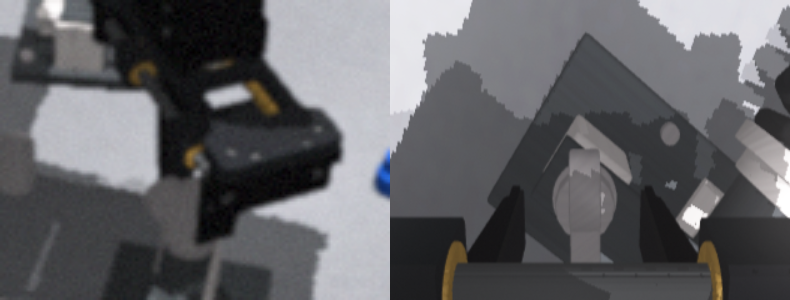

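Emit:
{"fn": "move_arm", "kwargs": {"commands": [[[0,0,-0.15],0,0],[[0,0,0],0,-0.5],[[0,0,0],0,-1],[[0,0,0],0,-1],[[0,0,0],0,-1],[[0,0,0],0,-1],[[0,0,0],0,-1],[[0,0,0],0,-1]]}}

```text
t: 4.5
eef_pos: [601.2, -113.4, 268.4]
tcp_rot: [3.139, -0.0, 0.335]
ft_force: [2.5, -6.7, -1.6]
opening: 0.115
grip_force: 29.9
```

Emit:
{"fn": "move_arm", "kwargs": {"commands": [[[0,0,-0.005],-1,-1],[[0,0,-0.005],-1,-1],[[0,0,-0.005],-1,-1],[[0,0,-0.005],-1,-1],[[0,0,-0.005],-1,-1],[[0,0,-0.005],-1,-1],[[0,0,0],0,-1]]}}

```text
t: 5.08
eef_pos: [601.3, -113.9, 267.5]
tcp_rot: [3.139, -0.002, -0.15]
ft_force: [-0.1, -11.9, -1.6]
opening: 0.114
grip_force: 29.9
```

```bash
python3 -c "
from h import *
s=env.state();print(s['moment'],s['ft_force'])"
```

```text
[-2.16471981 -0.07995318 -0.10037404] [ -0.08114158 -11.93165159  -1.64012837]
```

Emit:
{"fn": "move_arm", "kwargs": {"commands": [[[0,-0.033,-0.005],-1,-1],[[0,0,-0.005],-1,-1],[[0,0,-0.005],-1,-1],[[0,0,-0.005],-1,-1],[[0,0,-0.005],-1,-1],[[0,0,-0.005],-1,-1],[[0,0,-0.005],-1,-1],[[0,0,-0.005],-1,-1],[[0,0,0],0,-1]]}}

```text
t: 5.83
eef_pos: [601.1, -114.9, 266.3]
tcp_rot: [3.14, -0.002, -0.79]
ft_force: [-0.2, -11.3, -1.1]
opening: 0.113
grip_force: 30.0
```

```bash
python3 -c "
from h import *
s=env.state();print(s['moment'],s['ft_force'],s['joints'])"
```

```text
[-2.12394489  0.17628312 -0.04640528] [ -0.19468455 -11.25725343  -1.07923197] [-0.29651641  0.63508772  1.72097197 -0.00297571  0.7843222   2.06680009]
```

Emit:
{"fn": "move_arm", "kwargs": {"commands": [[[0,-0.03,-0.005],-1,-1],[[0,0,-0.005],-1,-1],[[0,0,0],0,-1]]}}

```text
t: 6.08
eef_pos: [601.0, -115.3, 266.0]
tcp_rot: [3.141, -0.002, -0.949]
ft_force: [-1.7, -6.5, 0.3]
opening: 0.117
grip_force: 30.5
```

```bash
python3 -c "
from h import *
s=env.state();print(s['moment'],s['ft_force'],s['joints'])"
```

```text
[-1.19448108  0.18145457  0.71165812] [-1.67058986 -6.46273051  0.26826958] [-0.29715513  0.63551109  1.72094435 -0.00230866  0.78449437  2.22460841]
```

The moment jumped to 0.7 N·m after 1.28 rad of turning, so the nut is at its stop. I'll let go and rise.

Emit:
{"fn": "move_arm", "kwargs": {"commands": [[[0,0,0],0,-0.5],[[0,0,0],0,0],[[0,0,0],0,0],[[0,0,0],0,0],[[0,0,0],0,0],[[0,0,0.5],0,0],[[0,0,0.8],0,0],[[0,0,1],0,0],[[0,0,1],0,0],[[0,0,1],0,0],[[0,0,0.5],0,0],[[0,0,0],0,0],[[0,0,0],0,0]]}}

```text
t: 7.17
eef_pos: [600.8, -114.4, 410.3]
tcp_rot: [-3.141, -0.001, -0.946]
ft_force: [0.3, 0.3, -0.6]
opening: 0.499
grip_force: 0.0
```

Run:
```python
from h import *
s=env.state(); print(s['t'],s['eef_pos'],s['tcp_rot'],s['ft_force'],s['opening'])
p=look('wrist','d')
for d in cut_out('nut_grip',p):
    v,u=np.nonzero(d['region']); P=np.array([atz(p,x,103)[:2] for x in zip(u,v)])
    m=P.mean(0); w,V=np.linalg.eigh(np.cov((P-m).T)); print(d['confidence'],d['at'],m,np.sqrt(w),np.arctan(V[1,1]/V[0,1]))
```

```text
7.1667 [ 600.83289964 -114.3642639   410.30160641] [-3.14085296e+00 -9.99563633e-04 -9.45645507e-01] [ 0.30716465  0.33500118 -0.58214275] 0.4985434112440821
0.96 [315.2, 185.3] [ 601.7035812  -117.36468649] [ 4.60393587 16.22064551] -0.9016387949264488
```

View pics/d.png

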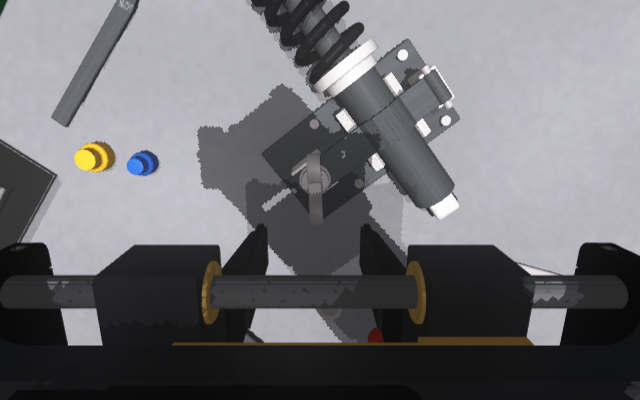

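The wing at (315,186) stands about 0.6 to 0.65 rad clockwise of the damper axis, which runs from (445,205) to (335,65). That matches the stop. The gripper is clear of everything.

```bash
python3 -c "
from cell import env
print(env.job_done())"
```

```text
the job is handed in; nothing more can be done
None
```

I turned the damper clamp's wing nut about 1.28 rad clockwise until the moment rose sharply at its stop, let go and moved clear, left the spare nut alone, and handed the job in at about 7 s; no verdict came back.

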